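Preset the compression damping of a shock absorber by counting clicks

ROBOT

A 7-joint arm with a two-finger parallel gripper is mounted at the origin on the work surface. World frame = base frame: x ahead of the robot, y to its left, z up, the work surface at z = 0. Lengths are in m, angles in rad, forces in N, time in s.
With the tool pointing down it reaches from about 0.4 to 0.85 m from the base axis. Payload 4.5 kg.
Tool frame: the origin (TCP) lies between the finger pads; the fingertips stand r.finger_overhang ahead of it and the grasp point (between the pads) lies 8 mm behind it (r.finger_overhang is the distance from the TCP to the fingertips, in m); z points along the fingers, x is the direction in which the jaws open and shut, and the axes are right-handed (so a half turn about z gives the same grasp; the last joint's range is limited). The gripper opens to 88 mm and grips with 3 to 60 N. Pads are 18 mm wide; open, the fingers measure 123 mm over their backs; the gripper's body (75 mm by 187 mm) begins 45 mm behind the grasp point.
Start: joints at [-1.24, 0.689, -0.195, 1.565, 0.157, 0.902, -0.215], TCP at [0.183, 0.598, 0.25] pointing down, gripper open.
Joint ranges: [-3.01, 3.01], [-0.46, 2.08], [-1.47, 1.51], [0.13, 2.56], [-1, 4.14], [0.04, 2.09], [-2.66, 2.66]. Speed limits (rad/s): [2.57, 2.57, 3.14, 3.14, 3.14, 3.14, 3.14].

INTERFACE

Orientations are given as a unit quaternion [x, y, z, w].
In Python, from plant import r gives the robot as it stands.
- The arm moves only by the tool move_arm, never from a script. Its argument "targets" is a list that holds one entry, the list of rows, each a list of 7 numbers: the turn, a rotation vector about the world's x, y, z in rad, then the shift along the world's x, y, z in m, then the opening, from 0 (shut) to 1 (fully open). A call has 1 to 5 rows; each row shifts and turns the pose as measured when the row begins; what a row does not reach is not made up. A row lasts 1/10 s, in which the tool goes at most 50 mm and 8.59 degrees, less where a joint would pass 70% of its speed; a pose out of reach is approached as far as the arm can. A call with a gripper value outside its range is refused whole. The fingers move at their own pace and stop on an object; "force" is the grip in N (left out, the last holds). Time passes only in rows, so rows that do not move let the fingers close. It gives the time, the measured TCP pose, the force and the opening at its end, in the units of the state.
- r.get_state(): the state, without advancing time (a new reading comes with each control period).
- r.snapshot(name): name is "side" or "top" or "wrist"; returns a dict with "frame" (400x640x3 uint8, red, green, blue), "K" (3x3 intrinsics, pixels), "T" (4x4, takes a point from camera to world coordinates). Camera axes: x right, y up, looking along -z (the intrinsics and any distortion apply to the point x, -y, -z); pixel columns grow to the right and rows downward; lengths in m; the calibration is good to about 2 mm. The wrist camera is an equidistant fisheye: a pixel r from the principal point sees the ray r / f radians off the axis. A picture is of the moment at which its call begins. There is no depth.
- r.finish_job(): hands the job in, once; it reports no verdict.
Trained networks look in a picture, given as the dict that the camera call returned (one of the last four; its "shot" number tells which), for a name from the list of things; names that differ only in an ending like _2 or _b are one class to them, and where a whole thing is asked for, a point or a joint stands for the part that bears it (a point fixed in the world has none). Each returns a list of dicts, best first, with "score" (0 to 1); they miss things now and then, are a little off and sometimes report something else, mostly with a low value. They report only what shows in the picture. A call takes as long as a camera call.
- r.find_in(picture, query): "centre" ([row, column] in pixels, amid what is visible of it).
The state is a dict: "clock": time; "q": joint angles; "qd": joint speeds; "joint_torque": joint torques, N m; "tool_pos": TCP position; "eef_rot": TCP orientation; "contact_force": force on the tool from outside, world axes, zero at the start; "moment": the same for the moment, N m; "opening": opening from 0.0 (shut) to 1.0 (fully open).
Only numpy, scipy, OpenCV 4.12 (cv2) and the standard library are available. Lean on these libraries where they do the work, as an engineer would, in place of code of your own. Each camera call takes 0.05 s, during which the arm holds its last target. There are 200 camera calls.

TASK

The shock absorber held in the bench cradle is to go out with its compression damping at seven clicks. Turn the black wing knob on top of its head clockwise until it comes up against its stop, then back it out anticlockwise seven clicks and let go with it resting in that notch. Leave the small round rebound knob at the other end and the things lying around the shock as they are.

Things in the scene. Friction and masses are not known exactly. Their poses are not given: they have to be found in the camera images.
- shock: Coil-spring shock absorber (grey spring, 63 mm wide) with side reservoir, pinned level by both eyes in a bolted-down aluminium cradle, 130 x 470 mm. Origin: on the counter straight below the wing knob's axis; z up; the shock runs along its own -y, from y = +70 to -375 mm, x -57 to +55 mm. Head block 50 mm long, top 79 mm up. Only the two knobs move. Highest part but the wing knob: 88 mm.
- knob_axis (a point): On the wing knob's vertical axis, level with its top, 116 mm above the counter. Knob: round black core 24 mm across with two opposite wings, a bar 56 mm tip to tip, 13 mm thick, from 94 to 116 mm up. This frame belongs to the shock and does not turn: where the wings point is not given and differs each time: look or feel for it. Nothing else within 80 mm of the axis is above 88 mm.
- needle (a joint): Needle valve inside the head, driven by the wing knob: 0 m with the knob in the notch at its clockwise stop, +0.00005 m (0.05 mm) for each click out, 0.00035 m at seven clicks. A click is far below this reading's noise: count clicks instead.
- rebound_rim (a point): Point on the rim of the small round black rebound knob (18 mm across, 11 mm tall, top 83 mm up) on the shock's lower end, at x = -30, y = -318 mm in the shock's frame; turns with that knob, which is to be left alone.
- carton: Closed cardboard carton 75 x 110 x 50 mm, loose. Bystander. Origin under its centre.
- hook_spanner: Flat steel hook spanner for the preload rings, about 225 mm long, 6 mm thick, loose. Bystander. Origin on its underside near the middle.
- grease_jar: Grey jar with white cap, 60 mm across, 65 mm tall, loose. Bystander. Origin under its centre.
- bush_tray: Black two-compartment tray 100 x 140 x 30 mm with steel bushes in it, loose. Bystander. Origin under its centre.
- turret (a point): Centre of the turret's top (34 mm across) under the knob, 88 mm up, on its axis. Clockwise from above runs to a hard stop, just past a notch (click 0). 16 notches a turn, 20 clicks of range; starts 2 to 9 clicks out. Leaving a notch takes about 0.13 N m (6 N at 20 mm from the axis); this fades to nothing half way, then the knob jumps by itself into the next notch.

How it is judged:
By the outcome, as a careful person would: the job done as asked, in the order asked, and still so for the second after the job is handed in, with the robot touching nothing.
It also fails if it takes over 70 s, if anything falls off the work surface, if the arm or the gripper's body presses on something with over 40 N, if the wrist force passes 120 N, or if a joint passes its speed limit or range.

## Working session

There is one attempt and no reset: what is moved stays moved. The work goes in short steps, Python scripts to look and compute and a tool call to move; the robot and the scene stay as the last step left them, time stands still between calls to the robot, and variables do not carry over. Pictures are saved under pics/ and viewed, about 8 in all and at most 12, crops included, and the job is handed in when it is done.

Besides the shell and the picture viewer there is one more tool, called after "Call:" as a command line: name --argument value ..., lists and objects as JSON in quotes. move_arm: Moves the arm, as the interface text tells. Its arguments: {"type":"object","properties":{"targets":{"type":"array","items":{"type":"array","items":{"type":"array","items":{"type":"number"}}}},"force":{"type":"number"}},"required":["targets"]}

```bash
mkdir -p pics; ls
python3 - <<'E'
from plant import r
import cv2,numpy as np
s=r.get_state()
print({k:np.round(v,3).tolist() for k,v in s.items()}, r.finger_overhang)
for n in ["top","side"]:
    p=r.snapshot(n); cv2.imwrite(f"pics/{n}1.png",p["frame"][:,:,::-1])
    print(n,np.round(p["K"],1).tolist(),np.round(p["T"],3).tolist())
    for q in ["knob_axis","turret","shock","rebound_rim"]:
        print(q,[(np.round(d["centre"]).tolist(),round(d["score"],2)) for d in r.find_in(p,q)[:2]])
E
```

```text
pics
{'clock': 0.0, 'q': [-1.24, 0.69, -0.195, 1.566, 0.157, 0.903, -0.215], 'qd': [0.001, -0.0, 0.001, 0.0, -0.0, -0.001, -0.0], 'joint_torque': [-0.001, -52.757, -1.267, -15.343, -0.053, 0.007, 0.0], 'tool_pos': [0.183, 0.597, 0.249], 'eef_rot': [0.804, 0.595, -0.001, 0.001], 'contact_force': [0.97, -0.167, -0.296], 'moment': [0.001, -0.006, 0.007], 'opening': 1.0} 0.011
top [[478.4, 0.0, 324.1], [0.0, 478.4, 201.8], [0.0, 0.0, 1.0]] [[0.075, 0.976, -0.207, 0.334], [-0.997, 0.074, -0.012, 0.052], [0.004, 0.207, 0.978, 1.238], [0.0, 0.0, 0.0, 1.0]]
knob_axis [([181.0, 311.0], 0.73), ([253.0, 404.0], 0.59)]
turret [([251.0, 404.0], 0.62)]
shock [([250.0, 405.0], 0.71)]
rebound_rim []
side [[476.8, 0.0, 319.6], [0.0, 476.8, 196.2], [0.0, 0.0, 1.0]] [[0.885, 0.308, -0.349, 0.159], [-0.465, 0.61, -0.642, -0.671], [0.015, 0.73, 0.683, 0.889], [0.0, 0.0, 0.0, 1.0]]
knob_axis [([312.0, 339.0], 0.75)]
turret [([310.0, 338.0], 0.61)]
shock [([309.0, 336.0], 0.93)]
rebound_rim []
```

View pics/top1.png

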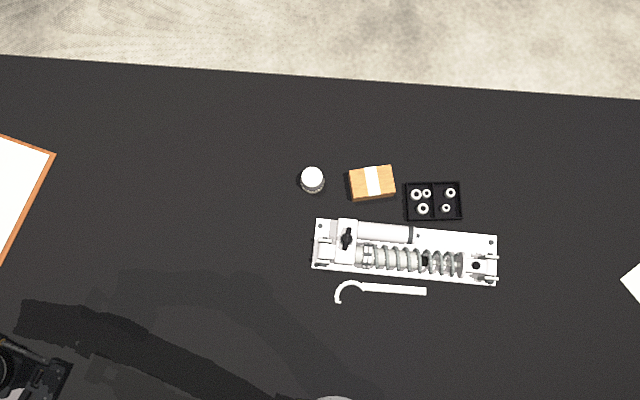

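View pics/side1.png

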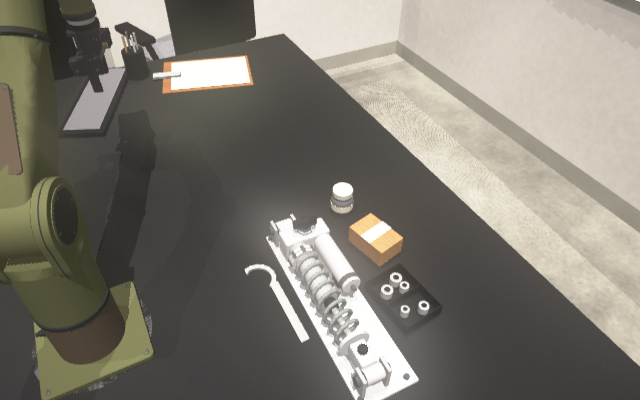

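```bash
cat > h.py <<'E'
from plant import r
import cv2,numpy as np
from scipy.spatial.transform import Rotation as R
def ray(p,row,col,z,fish=False):
    K,T=p["K"],p["T"]; x=(col-K[0,2])/K[0,0]; y=(row-K[1,2])/K[1,1]
    if fish:
        t=np.hypot(x,y); d=np.array([x/t*np.sin(t),y/t*np.sin(t),np.cos(t)]) if t>1e-9 else np.array([0,0,1.])
    else: d=np.array([x,y,1.])
    d=T[:3,:3]@(d*[1,-1,-1]); o=T[:3,3]
    return o+d*(z-o[2])/d[2]
def st(s=None):
    s=s or r.get_state(); m=R.from_quat(s["eef_rot"]).as_matrix()
    print("t",round(s["clock"],2),"tcp",np.round(s["tool_pos"],4),"yaw_x",round(np.degrees(np.arctan2(m[1,0],m[0,0])),2),"zax",np.round(m[:,2],3),"F",np.round(s["contact_force"],2),"M",np.round(s["moment"],3),"op",round(s["opening"],3),"q",np.round(s["q"],2))
E
python3 - <<'E'
from h import *
p=r.snapshot("top")
k=ray(p,239,347,.116);b=ray(p,265,476,.083);print(k,b,np.linalg.norm((k-b)[:2]))
print(ray(p,231,349,.116),ray(p,247,346,.116))
cv2.imwrite("pics/topc.png",cv2.resize(p["frame"][205:295,300:505,::-1],None,fx=3.9,fy=3.9,interpolation=cv2.INTER_CUBIC))
st()
E
```

```text
[0.48592455 0.00535597 0.116     ] [ 0.45099452 -0.30935254  0.083     ] 0.3166410417572034
[0.50528696 0.00186822 0.116     ] [0.4668738  0.00647476 0.116     ]
t 0.55 tcp [0.1828 0.5977 0.2497] yaw_x 73.0 zax [ 0. -0. -1.] F [-0.11 -0.15  0.15] M [ 0.025 -0.002 -0.032] op 1.0 q [-1.24  0.69 -0.19  1.57  0.16  0.9  -0.22]
```

View pics/topc.png

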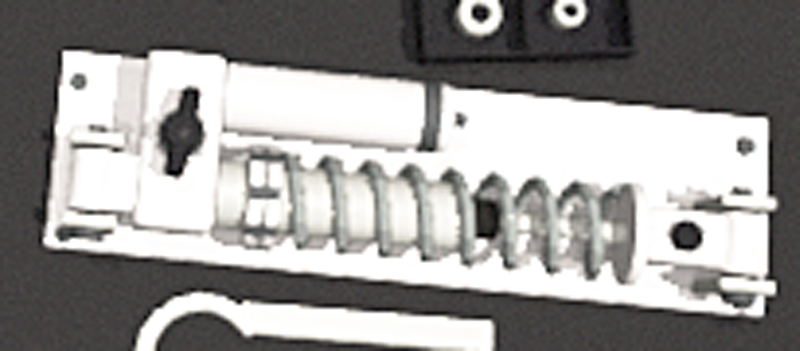

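Call:
move_arm --targets '[[[0,0,-0.14,0.021,-0.042,0,1],[0,0,-0.14,0.021,-0.042,0,1],[0,0,-0.14,0.021,-0.042,0,1],[0,0,-0.14,0.021,-0.042,0,1],[0,0,-0.14,0.021,-0.042,0,1]]]'

```text
clock: 1.05
tool_pos: [0.2846, 0.3885, 0.25]
eef_rot: [0.961, 0.276, 0.003, -0.005]
contact_force: [1.4, -0.2, -0.5]
opening: 0.996
```

Call:
move_arm --targets '[[[0,0,-0.14,0.021,-0.042,0,1],[0,0,-0.14,0.021,-0.042,0,1],[0,0,-0.14,0.021,-0.042,0,1],[0,0,-0.14,0.021,-0.042,0,1],[0,0,-0.14,0.021,-0.042,0,1]]]'

```text
clock: 1.55
tool_pos: [0.3933, 0.1708, 0.2518]
eef_rot: [0.996, -0.084, 0.007, -0.005]
contact_force: [1.6, 0.3, -0.4]
opening: 1.001
```

Call:
move_arm --targets '[[[0,0,0,0.023,-0.041,0,1],[0,0,0,0.023,-0.041,0,1],[0,0,0,0.023,-0.041,0,1],[0,0,0,0.02,-0.04,0,1],[0,0,0,0,0,0,1]]]'

```text
clock: 2.05
tool_pos: [0.4884, -0.006, 0.2536]
eef_rot: [0.996, -0.09, 0.011, -0.004]
contact_force: [0.1, -0.1, 0.2]
opening: 1.003
```

Run:
```python
from h import *
st()
p=r.snapshot("wrist"); cv2.imwrite("pics/w1.png",p["frame"][:,:,::-1])
print(np.round(p["K"],1).tolist(),np.round(p["T"],3).tolist())
for q in ["knob_axis","turret"]:
    for d in r.find_in(p,q)[:2]: print(q,d["score"],d["centre"],ray(p,*d["centre"],.116 if q=="knob_axis" else .088,True))
```

```text
t 2.05 tcp [ 0.4884 -0.006   0.2536] yaw_x -10.38 zax [ 0.022  0.007 -1.   ] F [ 0.13 -0.13  0.25] M [-0.022  0.173 -0.021] op 1.003 q [-0.16  0.5   0.13  1.99 -0.11  0.63 -0.14]
[[309.7, 0.0, 319.8], [0.0, 309.7, 205.1], [0.0, 0.0, 1.0]] [[0.983, 0.177, 0.037, 0.5], [-0.18, 0.933, 0.311, 0.076], [0.02, -0.313, 0.95, 0.39], [0.0, 0.0, 0.0, 1.0]]
knob_axis 0.64 [216.0, 323.8] [ 0.49135483 -0.0255283   0.116     ]
```

View pics/w1.png

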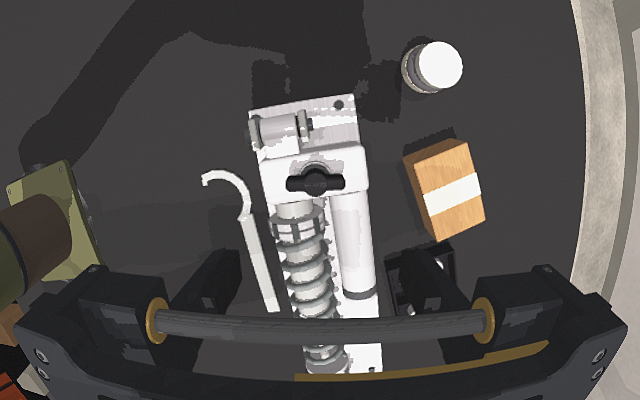

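Run:
```python
from h import *
f=cv2.imread("pics/w1.png")[135:225,250:380]
f=cv2.convertScaleAbs(f,alpha=2.0,beta=10)
cv2.imwrite("pics/w1c.png",cv2.resize(f,None,fx=6,fy=6,interpolation=cv2.INTER_CUBIC))
```

```text
(no output)
```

View pics/w1c.png

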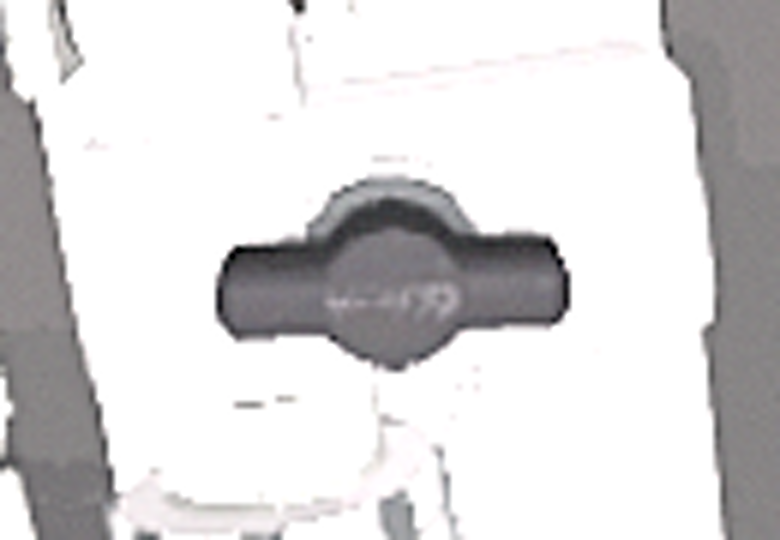

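Run:
```python
from h import *
p=r.snapshot("wrist")
c=ray(p,184.7,315.5,.116,True);a=ray(p,184.5,287,.112,True);b=ray(p,182,344,.112,True)
d=b-a;print(c,a,b,(a+b)/2,np.linalg.norm(d),np.degrees(np.arctan2(d[1],d[0])));st()
```

```text
[0.48548552 0.01434093 0.116     ] [0.45934355 0.01816153 0.112     ] [0.51173788 0.01136299 0.112     ] [0.48554071 0.01476226 0.112     ] 0.05283356303549336 -7.393236229304871
t 2.25 tcp [0.4851 0.0027 0.253 ] yaw_x -9.62 zax [ 0.017  0.012 -1.   ] F [ 0.17  0.86 -0.65] M [-0.051  0.121  0.03 ] op 0.999 q [-0.17  0.5   0.12  2.   -0.12  0.63 -0.14]
```

Call:
move_arm --targets '[[[-0.012,0.017,0.02,0.002,0.003,-0.03,1],[0,0,0,0,0,-0.03,1],[0,0,0,0,0,0,1],[0,0,0,0,0,0,1]]]'

```text
clock: 2.65
tool_pos: [0.4861, 0.014, 0.1931]
eef_rot: [0.998, -0.067, 0.0, -0.002]
contact_force: [0.2, -0.2, 0.6]
opening: 0.998
```

Run:
```python
from h import *
r.snapshot("top");st()
p=r.snapshot("wrist");st()
f=p["frame"]; cv2.imwrite("pics/w2.png",f[:,:,::-1])
K,T=p["K"],p["T"]
def proj(w):
    c=T[:3,:3].T@(np.array(w)-T[:3,3]); c=c*[1,-1,-1]; t=np.arctan2(np.hypot(c[0],c[1]),c[2]); u=c[:2]/np.hypot(c[0],c[1])*t
    return u*K[0,0]+K[:2,2]
x,y=proj([.487,.0055,.116]).astype(int); print(x,y)
y0,x0=max(0,y-45),x-70
cv2.imwrite("pics/w2c.png",cv2.resize(cv2.convertScaleAbs(f[y0:y0+95,x0:x0+140,::-1],alpha=2,beta=10),None,fx=5.5,fy=5.5,interpolation=cv2.INTER_CUBIC)); print(x0,y0)
np.savez("w2.npz",K=K,T=T)
```

```text
t 2.7 tcp [0.486  0.014  0.1932] yaw_x -7.64 zax [ 0.001  0.004 -1.   ] F [ 0.42 -1.22  0.45] M [-0.041  0.112  0.022] op 1.003 q [-0.18  0.61  0.09  2.04 -0.12  0.49 -0.13]
t 2.75 tcp [0.4865 0.0135 0.1936] yaw_x -7.69 zax [ 0.002  0.003 -1.   ] F [-0.03  0.23 -0.04] M [-0.176  0.007 -0.022] op 1.0 q [-0.18  0.6   0.09  2.04 -0.12  0.49 -0.13]
322 230
252 185
```

View pics/w2c.png

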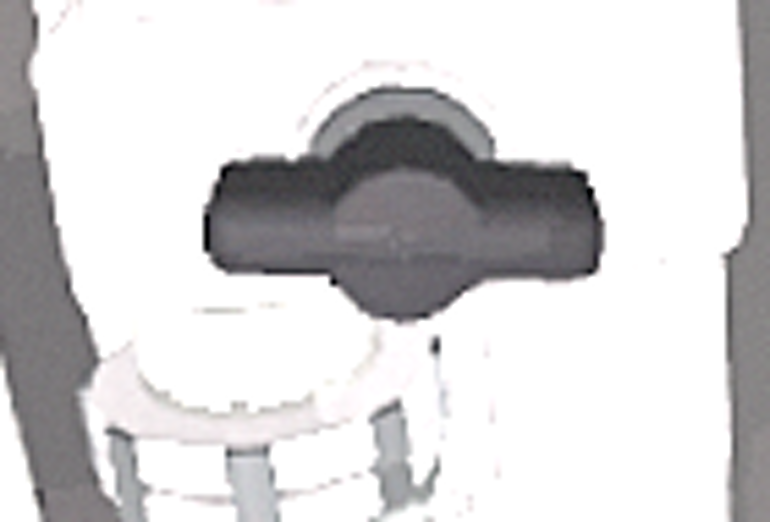

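Run:
```python
from h import *
p=dict(np.load("w2.npz"))
px=lambda x,y:(185+y/5.5,252+x/5.5)
c=ray(p,*px(407,245),.116,True);a=ray(p,*px(207,235),.114,True);b=ray(p,*px(601,245),.114,True)
d=b-a;print(c,a,b,(a+b)/2,np.linalg.norm(d),np.degrees(np.arctan2(d[1],d[0])))
```

```text
[0.48940662 0.0058023  0.116     ] [0.46230852 0.0100218  0.114     ] [0.51589678 0.00126543 0.114     ] [0.48910265 0.00564362 0.114     ] 0.05429894605973416 -9.280167049720069
```

Call:
move_arm --targets '[[[0.003,0.002,-0.02,0.0015,-0.008,-0.02,1],[0,0,0,0,0,-0.025,1],[0,0,0,0,0,-0.02,1],[0,0,0,0,0,0,1],[0,0,0,0,0,0,1]]]'

```text
clock: 3.25
tool_pos: [0.4927, 0.0066, 0.1338]
eef_rot: [0.997, -0.077, 0.007, -0.004]
contact_force: [-0.0, -0.4, -0.1]
opening: 1.001
```

```bash
python3 -c "
from h import *
st()"
```

```text
t 3.25 tcp [0.4927 0.0066 0.1338] yaw_x -8.79 zax [ 0.015  0.008 -1.   ] F [-0.02 -0.37 -0.13] M [-0.118  0.041 -0.013] op 1.001 q [-0.14  0.72  0.06  2.08 -0.14  0.33 -0.11]
```

Call:
move_arm --targets '[[[-0.008,0.015,0,-0.0045,-0.001,-0.014,1],[0,0,0,0,0,-0.014,1],[0,0,0,0,0,0,1],[0,0,0,0,0,0,1]]]'

```text
clock: 3.65
tool_pos: [0.4901, 0.006, 0.1077]
eef_rot: [0.997, -0.076, 0.002, 0.0]
contact_force: [-0.2, 0.0, 0.4]
opening: 0.996
```

```bash
python3 -c "
from h import *
st()"
```

```text
t 3.65 tcp [0.4901 0.006  0.1077] yaw_x -8.75 zax [ 0.004 -0.001 -1.   ] F [-0.17  0.04  0.43] M [-0.064  0.108 -0.01 ] op 0.996 q [-0.14  0.77  0.06  2.09 -0.14  0.28 -0.12]
```

Call:
move_arm --targets '[[[0,0,0,-0.001,0,-0.003,0.75],[0,0,0,0,0,0,0.5],[0,0,0,0,0,0,0.5],[0,0,0,0,0,0,0.5],[0,0,0,0,0,0,0.5]]]' --force 25

```text
clock: 4.15
tool_pos: [0.4891, 0.0061, 0.106]
eef_rot: [0.997, -0.076, 0.003, 0.0]
contact_force: [0.3, -0.1, -2.3]
opening: 0.635
```

```bash
python3 -c "
from h import *
st()"
```

```text
t 4.15 tcp [0.4891 0.0061 0.106 ] yaw_x -8.73 zax [ 0.006 -0.001 -1.   ] F [ 0.31 -0.11 -2.27] M [0.006 0.35  0.038] op 0.635 q [-0.14  0.77  0.06  2.1  -0.14  0.27 -0.12]
```

Call:
move_arm --targets '[[[0,0,-0.1,0,0,0,0.5],[0,0,-0.1,0,0,0,0.5],[0,0,-0.1,0,0,0,0.5],[0,0,-0.1,0,0,0,0.5]]]'

```text
clock: 4.55
tool_pos: [0.4891, 0.0062, 0.106]
eef_rot: [0.96, -0.279, 0.003, 0.001]
contact_force: [1.1, 1.1, -4.2]
opening: 0.637
```

```bash
python3 -c "
from h import *
st()"
```

```text
t 4.55 tcp [0.4891 0.0062 0.106 ] yaw_x -32.44 zax [ 0.005 -0.003 -1.   ] F [ 1.14  1.08 -4.19] M [0.072 0.106 0.043] op 0.637 q [-0.19  0.77  0.13  2.1  -0.33  0.28 -0.34]
```

Call:
move_arm --targets '[[[0,0,-0.08,0,0,0,0.5],[0,0,-0.08,0,0,0,0.5],[0,0,-0.08,0,0,0,0.5],[0,0,-0.08,0,0,0,0.5]]]'

```text
clock: 4.95
tool_pos: [0.489, 0.0062, 0.106]
eef_rot: [0.901, -0.435, 0.003, 0.001]
contact_force: [0.7, -1.8, 0.2]
opening: 0.629
```

```bash
python3 -c "
from h import *
st()"
```

```text
t 4.95 tcp [0.489  0.0062 0.106 ] yaw_x -51.55 zax [ 0.004 -0.004 -1.   ] F [ 0.7  -1.76  0.16] M [-0.598  0.079  0.018] op 0.629 q [-0.23  0.78  0.2   2.1  -0.48  0.3  -0.53]
```

Call:
move_arm --targets '[[[0,0,-0.08,0,0,0,0.5],[0,0,-0.08,0,0,0,0.5],[0,0,-0.08,0,0,0,0.5],[0,0,-0.08,0,0,0,0.5]]]'

```text
clock: 5.35
tool_pos: [0.489, 0.0062, 0.106]
eef_rot: [0.816, -0.578, 0.002, 0.001]
contact_force: [-1.2, 1.1, -0.9]
opening: 0.63
```

```bash
python3 -c "
from h import *
st()"
```

```text
t 5.35 tcp [0.489  0.0062 0.106 ] yaw_x -70.62 zax [ 0.002 -0.005 -1.   ] F [-1.15  1.13 -0.85] M [0.028 0.341 0.091] op 0.63 q [-0.27  0.79  0.27  2.1  -0.62  0.32 -0.72]
```

Call:
move_arm --targets '[[[0,0,-0.08,0,0,0,0.5],[0,0,-0.08,0,0,0,0.5],[0,0,-0.08,0,0,0,0.5]]]'

```text
clock: 5.65
tool_pos: [0.489, 0.0062, 0.106]
eef_rot: [0.738, -0.675, 0.002, 0.002]
contact_force: [-0.8, -0.5, -1.5]
opening: 0.63
```

```bash
python3 -c "
from h import *
st()"
```

```text
t 5.65 tcp [0.489  0.0062 0.106 ] yaw_x -84.89 zax [ 0.001 -0.006 -1.   ] F [-0.79 -0.5  -1.54] M [-0.259  0.186 -0.184] op 0.63 q [-0.31  0.8   0.32  2.1  -0.72  0.34 -0.86]
```

Call:
move_arm --targets '[[[0,0,-0.08,0,0,0,0.5],[0,0,-0.08,0,0,0,0.5],[0,0,-0.08,0,0,0,0.5]]]'

```text
clock: 5.95
tool_pos: [0.489, 0.0063, 0.106]
eef_rot: [-0.648, 0.761, -0.002, -0.002]
contact_force: [-1.8, 0.2, 1.8]
opening: 0.634
```

```bash
python3 -c "
from h import *
st()"
```

```text
t 5.95 tcp [0.489  0.0063 0.106 ] yaw_x -99.15 zax [-0.    -0.006 -1.   ] F [-1.77  0.19  1.85] M [-0.236  0.473  0.137] op 0.634 q [-0.34  0.81  0.39  2.1  -0.82  0.38 -1.02]
```

Call:
move_arm --targets '[[[0,0,-0.08,0,0,0,0.5],[0,0,-0.08,0,0,0,0.5],[0,0,-0.08,0,0,0,0.5]]]'

```text
clock: 6.25
tool_pos: [0.489, 0.0063, 0.106]
eef_rot: [-0.549, 0.836, -0.002, -0.002]
contact_force: [-0.1, 0.2, -1.0]
opening: 0.632
```

```bash
python3 -c "
from h import *
st()"
```

```text
t 6.25 tcp [0.489  0.0063 0.106 ] yaw_x -113.44 zax [-0.002 -0.006 -1.   ] F [-0.06  0.2  -1.  ] M [-0.076  0.299  0.077] op 0.632 q [-0.37  0.83  0.45  2.1  -0.9   0.41 -1.18]
```

Call:
move_arm --targets '[[[0,0,-0.08,0,0,0,0.5],[0,0,-0.08,0,0,0,0.5],[0,0,-0.08,0,0,0,0.5]]]'

```text
clock: 6.55
tool_pos: [0.489, 0.0063, 0.106]
eef_rot: [-0.441, 0.897, -0.002, -0.003]
contact_force: [-0.9, 1.6, 2.5]
opening: 0.635
```

```bash
python3 -c "
from h import *
st()"
```

```text
t 6.55 tcp [0.489  0.0063 0.106 ] yaw_x -127.66 zax [-0.003 -0.006 -1.   ] F [-0.88  1.56  2.52] M [-0.123  0.523  0.07 ] op 0.635 q [-0.4   0.84  0.49  2.1  -0.95  0.43 -1.38]
```

Call:
move_arm --targets '[[[0,0,-0.08,0,0,0,0.5],[0,0,-0.08,0,0,0,0.5],[0,0,-0.08,0,0,0,0.5]]]'

```text
clock: 6.85
tool_pos: [0.489, 0.0063, 0.106]
eef_rot: [-0.326, 0.945, -0.002, -0.003]
contact_force: [0.9, -0.8, -4.9]
opening: 0.633
```

```bash
python3 -c "
from h import *
st()"
```

```text
t 6.85 tcp [0.489  0.0063 0.106 ] yaw_x -141.92 zax [-0.004 -0.005 -1.   ] F [ 0.91 -0.75 -4.93] M [-0.337  0.295  0.019] op 0.633 q [-0.41  0.84  0.5   2.1  -0.97  0.45 -1.61]
```

Call:
move_arm --targets '[[[0,0,-0.08,0,0,0,0.5],[0,0,-0.08,0,0,0,0.5],[0,0,-0.08,0,0,0,0.5]]]'

```text
clock: 7.15
tool_pos: [0.489, 0.0064, 0.106]
eef_rot: [-0.206, 0.978, -0.001, -0.003]
contact_force: [-0.5, -0.0, -2.8]
opening: 0.633
```

```bash
python3 -c "
from h import *
st()"
```

```text
t 7.15 tcp [0.489  0.0064 0.106 ] yaw_x -156.2 zax [-0.006 -0.004 -1.   ] F [-0.5  -0.04 -2.77] M [-0.223  0.362 -0.09 ] op 0.633 q [-0.41  0.85  0.52  2.1  -0.98  0.46 -1.85]
```

Call:
move_arm --targets '[[[0,0,-0.08,0,0,0,0.5],[0,0,-0.08,0,0,0,0.5],[0,0,-0.08,0,0,0,0.5]]]'

```text
clock: 7.45
tool_pos: [0.489, 0.0064, 0.106]
eef_rot: [-0.084, 0.996, -0.001, -0.003]
contact_force: [0.3, -1.0, 1.0]
opening: 0.633
```

```bash
python3 -c "
from h import *
st()"
```

```text
t 7.45 tcp [0.489  0.0064 0.106 ] yaw_x -170.41 zax [-0.007 -0.003 -1.   ] F [ 0.34 -0.99  1.02] M [-0.04   0.299 -0.013] op 0.633 q [-0.41  0.85  0.52  2.1  -0.98  0.46 -2.09]
```

Call:
move_arm --targets '[[[0,0,-0.08,0,0,0,0.5],[0,0,-0.08,0,0,0,0.5],[0,0,-0.08,0,0,0,0.5]]]'

```text
clock: 7.75
tool_pos: [0.4891, 0.0064, 0.106]
eef_rot: [0.04, 0.999, -0.001, -0.004]
contact_force: [0.4, -1.8, 1.1]
opening: 0.63
```

```bash
python3 -c "
from h import *
st()"
```

```text
t 7.75 tcp [0.4891 0.0064 0.106 ] yaw_x 175.42 zax [-0.007 -0.001 -1.   ] F [ 0.37 -1.82  1.06] M [-0.383  0.276  1.205] op 0.63 q [-0.41  0.85  0.52  2.1  -0.98  0.47 -2.34]
```

Call:
move_arm --targets '[[[0,0,0,0,0,0,0.5]]]'

```text
clock: 7.85
tool_pos: [0.4891, 0.0065, 0.106]
eef_rot: [0.038, 0.999, -0.001, -0.004]
contact_force: [-0.3, -0.8, 1.4]
opening: 0.632
```

```bash
python3 -c "
from h import *
st()"
```

```text
t 7.85 tcp [0.4891 0.0065 0.106 ] yaw_x 175.6 zax [-0.007 -0.001 -1.   ] F [-0.34 -0.77  1.38] M [-0.109  0.391  0.643] op 0.632 q [-0.41  0.85  0.52  2.1  -0.98  0.47 -2.33]
```

Call:
move_arm --targets '[[[0,0,0.06,0,0,0,0.5],[0,0,0.06,0,0,0,0.5]]]'

```text
clock: 8.05
tool_pos: [0.4891, 0.0064, 0.106]
eef_rot: [-0.024, 1.0, -0.001, -0.004]
contact_force: [-0.3, -0.4, -4.2]
opening: 0.632
```

```bash
python3 -c "
from h import *
st()"
```

```text
t 8.05 tcp [0.4891 0.0064 0.106 ] yaw_x -177.23 zax [-0.007 -0.003 -1.   ] F [-0.3  -0.39 -4.19] M [-0.025  0.143 -0.148] op 0.632 q [-0.4   0.84  0.49  2.1  -0.95  0.45 -2.25]
```

Call:
move_arm --targets '[[[0,0,0,0,0,0,0.9],[0,0,0,0,0,0,0.9],[0,0,0,0,0,0,0.9],[0,0,0,0,0,0.025,0.9],[0,0,0,0,0,0.035,0.9]]]'

```text
clock: 8.55
tool_pos: [0.4871, 0.0071, 0.1645]
eef_rot: [-0.023, 1.0, -0.0, -0.007]
contact_force: [-0.6, -0.5, 0.5]
opening: 0.902
```

Run:
```python
from h import *
r.snapshot("top");r.snapshot("top");st()
p=r.snapshot("top")
p=r.snapshot("wrist");st()
f=p["frame"]; K,T=p["K"],p["T"]
c=(T[:3,:3].T@(np.array([.489,.006,.116])-T[:3,3]))*[1,-1,-1]; t=np.arctan2(np.hypot(c[0],c[1]),c[2]); u=c[:2]/np.hypot(c[0],c[1])*t*K[0,0]+K[:2,2]
x,y=u.astype(int);x0,y0=x-70,max(0,y-47);print(x0,y0)
cv2.imwrite("pics/w3c.png",cv2.resize(cv2.convertScaleAbs(f[y0:y0+95,x0:x0+140,::-1],alpha=2,beta=10),None,fx=5.5,fy=5.5,interpolation=cv2.INTER_CUBIC))
np.savez("w3.npz",K=K,T=T)
```

```text
t 8.65 tcp [0.4899 0.0064 0.1675] yaw_x -177.33 zax [-0.005 -0.002 -1.   ] F [ 0.83  0.95 -0.48] M [ 0.094  0.08  -0.021] op 0.901 q [-0.48  0.76  0.65  2.07 -0.82  0.6  -2.35]
t 8.75 tcp [0.4884 0.0074 0.1649] yaw_x -177.28 zax [-0.009 -0.001 -1.   ] F [-0.11  0.1  -0.92] M [0.109 0.068 0.071] op 0.902 q [-0.48  0.76  0.64  2.07 -0.82  0.6  -2.35]
249 187
```

View pics/w3c.png

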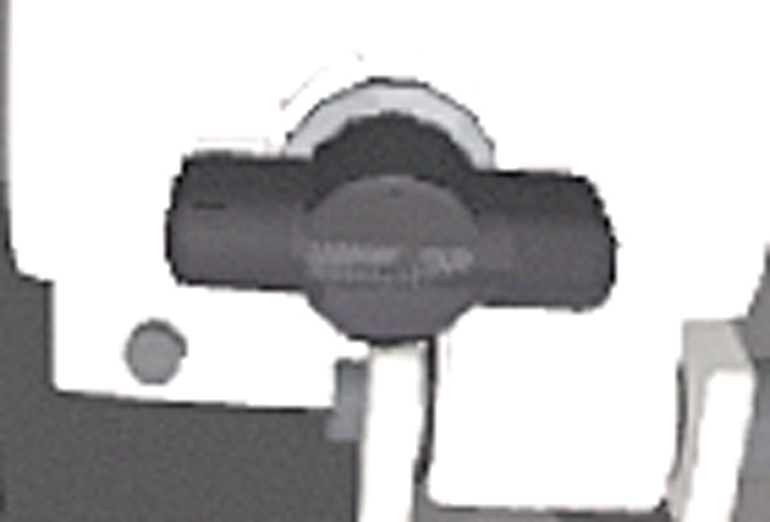

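Run:
```python
from h import *
p=dict(np.load("w3.npz"))
px=lambda x,y:(187+y/5.5,249+x/5.5)
for A,B,z in [((168,240),(615,262),.113),((200,288),(590,309),.113),((195,153),(580,173),.10)]:
    a=ray(p,*px(*A),z,True);b=ray(p,*px(*B),z,True);d=b-a
    print(a,b,(a+b)/2,np.linalg.norm(d),np.degrees(np.arctan2(d[1],d[0])))
print(ray(p,*px(392,258),.116,True))
```

```text
[0.51543815 0.00563653 0.113     ] [0.46094165 0.00616763 0.113     ] [0.4881899  0.00590208 0.113     ] 0.05449908082711835 179.44163132056818
[0.51150049 0.01186971 0.113     ] [0.46343152 0.01264165 0.113     ] [0.487466   0.01225568 0.113     ] 0.048075172390560895 179.07996286494134
[ 0.51347603 -0.00084893  0.1       ] [ 4.64392087e-01 -3.12961062e-04  1.00000000e-01] [ 0.48893406 -0.00058094  0.1       ] 0.04908687068792276 179.3743911642587
[0.48828646 0.00536717 0.116     ]
```

Call:
move_arm --targets '[[[0,0.008,-0.057,0.0005,-0.001,-0.03,0.9],[0,0,0,0,0,-0.027,0.9],[0,0,0,0,0,0,0.9],[0,0,0,0,0,0,0.9]]]'

```text
clock: 9.15
tool_pos: [0.4875, 0.0074, 0.104]
eef_rot: [0.006, 1.0, 0.001, -0.011]
contact_force: [-0.2, -0.4, 0.7]
opening: 0.898
```

```bash
cat >> h.py <<'E'
def avg(n=6):
    M=[]
    for _ in range(n): r.snapshot("top"); M.append(r.get_state()["moment"][2])
    st(); print("Mz",np.round(np.mean(M),3),np.round(np.std(M),3))
E
python3 -c "
from h import *
avg()"
```

```text
t 9.45 tcp [0.4885 0.0075 0.1052] yaw_x 179.36 zax [-0.018  0.001 -1.   ] F [-0.9  -0.18  0.14] M [0.097 0.097 0.04 ] op 0.901 q [-0.4   0.85  0.5   2.09 -0.94  0.47 -2.31]
Mz 0.02 0.023
```

Call:
move_arm --targets '[[[0,0.016,0,0.0005,-0.0012,0.001,0.9],[0,0,0,0,0,0,0.5],[0,0,0,0,0,0,0.5],[0,0,0,0,0,0,0.5],[0,0,0,0,0,0,0.5]]]' --force 25

```text
clock: 9.95
tool_pos: [0.4893, 0.0066, 0.1079]
eef_rot: [0.005, 1.0, 0.001, -0.016]
contact_force: [-1.6, -0.3, -0.7]
opening: 0.633
```

```bash
python3 -c "
from h import *
avg()"
```

```text
t 10.25 tcp [0.4893 0.0066 0.1078] yaw_x 179.39 zax [-0.032  0.002 -0.999] F [-2.03 -0.01  2.98] M [ 0.072  0.449 -0.006] op 0.634 q [-0.41  0.85  0.53  2.08 -0.92  0.5  -2.33]
Mz 0.008 0.014
```

Call:
move_arm --targets '[[[0,0,-0.05,0,0,0,0.5]]]'

```text
clock: 10.35
tool_pos: [0.4893, 0.0066, 0.1078]
eef_rot: [0.03, 0.999, 0.001, -0.016]
contact_force: [-0.7, -2.4, 0.6]
opening: 0.636
```

```bash
python3 -c "
from h import *
avg(3)"
```

```text
t 10.5 tcp [0.4893 0.0065 0.1078] yaw_x 176.63 zax [-0.032  0.003 -0.999] F [-2.29 -0.25  1.21] M [-0.036  0.214  0.496] op 0.631 q [-0.41  0.85  0.53  2.08 -0.93  0.5  -2.37]
Mz 0.549 0.091
```

Call:
move_arm --targets '[[[0,-0.03,0.09,0,0,-0.001,0.5],[0,0,0.09,0,0,0,0.5],[0,0,0.09,0,0,0,0.5],[0,0,0.09,0,0,0,0.5],[0,0,0.07,0,0,0,0.5]]]'

```text
clock: 11.0
tool_pos: [0.4889, 0.0063, 0.1075]
eef_rot: [-0.192, 0.981, 0.001, -0.0]
contact_force: [-1.8, 0.5, 6.5]
opening: 0.632
```

```bash
python3 -c "
from h import *
avg(3)"
```

```text
t 11.15 tcp [0.4889 0.0063 0.1075] yaw_x -158.15 zax [-0.001  0.002 -1.   ] F [0.71 0.36 0.38] M [-0.126  0.641 -0.022] op 0.631 q [-0.33  0.81  0.38  2.1  -0.81  0.38 -2.05]
Mz -0.062 0.029
```

Call:
move_arm --targets '[[[0,0,0.097,0,0,0,0.5],[0,0,0.097,0,0,0,0.5],[0,0,0.097,0,0,0,0.5],[0,0,0.097,0,0,0,0.5]]]'

```text
clock: 11.55
tool_pos: [0.4889, 0.0062, 0.1075]
eef_rot: [-0.378, 0.926, 0.0, -0.001]
contact_force: [-0.4, -0.3, 2.2]
opening: 0.63
```

Call:
move_arm --targets '[[[0,0,0.097,0,0,0,0.5],[0,0,0.097,0,0,0,0.5],[0,0,0.097,0,0,0,0.5],[0,0,0.097,0,0,0,0.5]]]'

```text
clock: 11.95
tool_pos: [0.489, 0.0061, 0.1075]
eef_rot: [-0.552, 0.834, 0.0, -0.001]
contact_force: [-0.2, 0.6, 0.6]
opening: 0.632
```

```bash
python3 -c "
from h import *
avg(3)"
```

```text
t 12.1 tcp [0.489  0.0061 0.1075] yaw_x -113.23 zax [-0.002 -0.001 -1.   ] F [-0.69  0.51  2.06] M [-0.333  0.53  -0.134] op 0.634 q [-0.23  0.78  0.21  2.1  -0.49  0.31 -1.59]
Mz -0.073 0.051
```

Call:
move_arm --targets '[[[0,0,0.097,0,0,0,0.5],[0,0,0.097,0,0,0,0.5],[0,0,0.097,0,0,0,0.5],[0,0,0.097,0,0,0,0.5]]]'

```text
clock: 12.5
tool_pos: [0.4891, 0.0061, 0.1075]
eef_rot: [-0.701, 0.713, -0.0, -0.001]
contact_force: [-0.3, 1.1, 0.7]
opening: 0.63
```

Call:
move_arm --targets '[[[0,0,0.097,0,0,0,0.5],[0,0,0.097,0,0,0,0.5],[0,0,0.097,0,0,0,0.5],[0,0,0.097,0,0,0,0.5]]]'

```text
clock: 12.9
tool_pos: [0.4892, 0.0062, 0.1075]
eef_rot: [0.826, -0.564, 0.001, 0.002]
contact_force: [-1.5, 0.1, 1.9]
opening: 0.632
```

Call:
move_arm --targets '[[[0,0,0.097,0,0,0,0.5],[0,0,0.097,0,0,0,0.5],[0,0,0.097,0,0,0,0.5],[0,0,0.097,0,0,0,0.5]]]'

```text
clock: 13.3
tool_pos: [0.4892, 0.0062, 0.1075]
eef_rot: [0.919, -0.394, 0.001, 0.002]
contact_force: [0.0, -0.2, 1.0]
opening: 0.629
```

```bash
python3 -c "
from h import *
avg(3)"
```

```text
t 13.45 tcp [0.4892 0.0062 0.1075] yaw_x -46.64 zax [ 0.001 -0.004 -1.   ] F [-0.18  0.12  2.4 ] M [-0.132  0.234 -0.046] op 0.63 q [-0.11  0.76 -0.    2.09  0.02  0.28 -0.95]
Mz 0.01 0.04
```

Call:
move_arm --targets '[[[0,0,0.1,0,0,0,0.5],[0,0,0.1,0,0,0,0.5],[0,0,0.1,0,0,0,0.5],[0,0,0.1,0,0,0,0.5]]]'

```text
clock: 13.85
tool_pos: [0.4892, 0.0062, 0.1075]
eef_rot: [0.978, -0.207, 0.002, 0.002]
contact_force: [-0.2, 0.9, 1.1]
opening: 0.635
```

```bash
python3 -c "
from h import *
avg(6)"
```

```text
t 14.15 tcp [0.4892 0.0062 0.1074] yaw_x -24.08 zax [ 0.002 -0.005 -1.   ] F [-0.02  0.46  0.5 ] M [-0.054  0.17   0.007] op 0.635 q [-0.06  0.76 -0.08  2.09  0.2   0.29 -0.73]
Mz -0.013 0.028
```

Call:
move_arm --targets '[[[0,0,0.01,0,0,0,0.5],[0,0,0,0,0,0,0.9],[0,0,0,0,0,0,0.9],[0,0,0,0,0,0,0.9],[0,0,0,0,0,0.03,0.9]]]'

```text
clock: 14.65
tool_pos: [0.488, 0.0062, 0.1351]
eef_rot: [0.979, -0.205, -0.001, 0.003]
contact_force: [0.6, -0.1, 0.4]
opening: 0.902
```

Call:
move_arm --targets '[[[0,0,0,0,0,0.03,0.9],[0,0,0,0,0,0,0.9]]]'

```text
clock: 14.85
tool_pos: [0.4895, 0.0063, 0.1679]
eef_rot: [0.979, -0.206, 0.001, 0.002]
contact_force: [1.0, 0.5, -0.2]
opening: 0.902
```

Run:
```python
from h import *
r.snapshot("top");r.snapshot("top");st()
p=r.snapshot("wrist");st()
f=p["frame"]; K,T=p["K"],p["T"]
c=(T[:3,:3].T@(np.array([.489,.006,.116])-T[:3,3]))*[1,-1,-1]; t=np.arctan2(np.hypot(c[0],c[1]),c[2]); u=c[:2]/np.hypot(c[0],c[1])*t*K[0,0]+K[:2,2]
x,y=u.astype(int);x0,y0=x-70,max(0,y-47);print(x0,y0)
cv2.imwrite("pics/w4c.png",cv2.resize(cv2.convertScaleAbs(f[y0:y0+95,x0:x0+140,::-1],alpha=2,beta=10),None,fx=5.5,fy=5.5,interpolation=cv2.INTER_CUBIC))
np.savez("w4.npz",K=K,T=T,o=[x0,y0])
```

```text
t 14.95 tcp [0.488  0.0062 0.1656] yaw_x -23.71 zax [-0.003 -0.005 -1.   ] F [-0.64 -0.16  0.72] M [-0.067  0.115  0.015] op 0.898 q [-0.04  0.65 -0.12  2.05  0.18  0.45 -0.71]
t 15.0 tcp [0.4874 0.0061 0.165 ] yaw_x -23.7 zax [-0.005 -0.006 -1.   ] F [0.21 0.48 0.2 ] M [-0.101  0.124 -0.009] op 0.898 q [-0.04  0.66 -0.12  2.05  0.18  0.45 -0.71]
251 187
```

View pics/w4c.png

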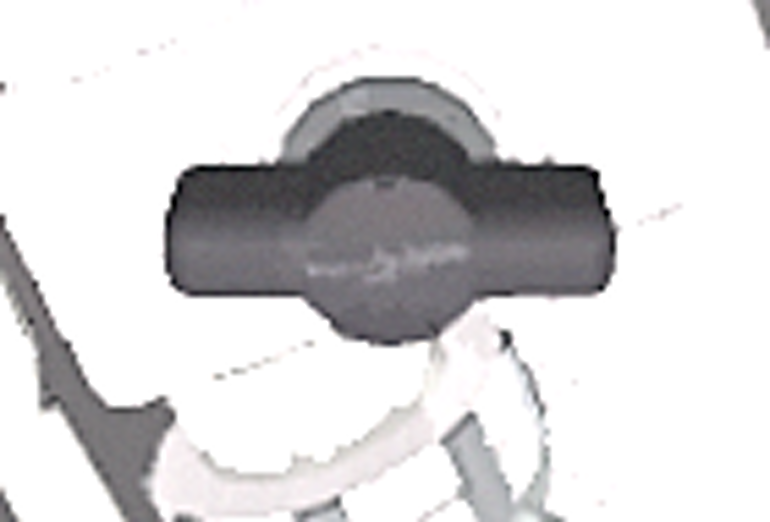

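Call:
move_arm --targets '[[[-0.005,-0.004,0,0.0015,0,-0.03,0.9],[0,0,0,0,0,-0.027,0.9],[0,0,0,0,0,0,0.5],[0,0,0,0,0,0,0.5],[0,0,0,0,0,0,0.5]]]' --force 25

```text
clock: 15.5
tool_pos: [0.488, 0.0059, 0.1041]
eef_rot: [0.979, -0.205, -0.001, 0.006]
contact_force: [7.6, -4.5, -0.3]
opening: 0.652
```

```bash
python3 -c "
from h import *
avg(6)"
```

```text
t 15.8 tcp [0.4888 0.0056 0.1043] yaw_x -23.74 zax [-0.002 -0.011 -1.   ] F [ 4.71 -2.31 -7.77] M [-0.401 -0.549  0.048] op 0.63 q [-0.07  0.77 -0.07  2.09  0.21  0.29 -0.74]
Mz 0.016 0.023
```

Call:
move_arm --targets '[[[0,0,0.08,0,0,0,0.5],[0,0,0,0,0,0,0.5]]]'

```text
clock: 16.0
tool_pos: [0.4888, 0.0056, 0.1043]
eef_rot: [0.986, -0.166, 0.0, 0.006]
contact_force: [2.3, -0.6, -9.1]
opening: 0.634
```

```bash
python3 -c "
from h import *
avg(8)"
```

```text
t 16.4 tcp [0.4888 0.0056 0.1043] yaw_x -19.15 zax [-0.001 -0.012 -1.   ] F [ 2.24 -1.05 -5.69] M [-0.237 -0.312 -0.093] op 0.629 q [-0.06  0.77 -0.09  2.09  0.25  0.29 -0.69]
Mz -0.099 0.03
```

Call:
move_arm --targets '[[[0,0,-0.08,0,0,0,0.5],[0,0,-0.08,0,0,0,0.5],[0,0,0,0,0,0,0.5]]]'

```text
clock: 16.7
tool_pos: [0.4887, 0.0057, 0.1043]
eef_rot: [0.969, -0.247, -0.0, 0.006]
contact_force: [2.2, -1.9, -7.6]
opening: 0.631
```

```bash
python3 -c "
from h import *
avg(8)"
```

```text
t 17.1 tcp [0.4887 0.0056 0.1044] yaw_x -28.5 zax [-0.003 -0.011 -1.   ] F [ 2.06 -1.64 -7.9 ] M [-0.222 -0.31   0.211] op 0.629 q [-0.08  0.77 -0.06  2.09  0.17  0.29 -0.78]
Mz 0.194 0.034
```

Call:
move_arm --targets '[[[0,0,0.09,0,0,0,0.5],[0,0,0,0,0,0,0.9],[0,0,0,0,0,0,0.9],[0,0,0,0,0,0,0.9],[0,0,0,0,0,0.03,0.9]]]'

```text
clock: 17.6
tool_pos: [0.4851, 0.0064, 0.1336]
eef_rot: [0.979, -0.203, -0.004, 0.007]
contact_force: [0.3, 0.1, -0.6]
opening: 0.898
```

Call:
move_arm --targets '[[[0,0,0,0,0,0.03,0.9],[0,0,0,0,0,0,0.9],[0,0,0,0,0,0,0.9]]]'

```text
clock: 17.9
tool_pos: [0.4855, 0.0071, 0.1674]
eef_rot: [0.979, -0.204, -0.002, 0.006]
contact_force: [0.7, 0.4, -0.4]
opening: 0.901
```

Run:
```python
from h import *
r.snapshot("top");st()
p=r.snapshot("wrist")
f=p["frame"]; K,T=p["K"],p["T"]
cv2.imwrite("pics/w5.png",f[:,:,::-1])
x0,y0=251,187
cv2.imwrite("pics/w5c.png",cv2.resize(cv2.convertScaleAbs(f[y0:y0+95,x0:x0+140,::-1],alpha=2,beta=10),None,fx=5.5,fy=5.5,interpolation=cv2.INTER_CUBIC))
```

```text
t 17.95 tcp [0.4856 0.0071 0.1673] yaw_x -23.57 zax [-0.007 -0.01  -1.   ] F [ 0.26 -0.21  1.13] M [-0.099  0.067 -0.025] op 0.901 q [-0.04  0.65 -0.12  2.05  0.18  0.46 -0.71]
```

View pics/w5c.png

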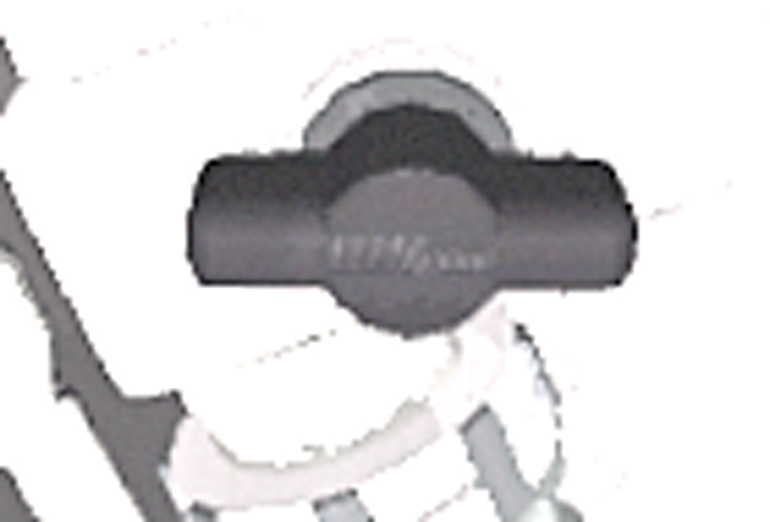

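```bash
python3 -c "
from h import *
print(r.finish_job());st()"
```

```text
the job is handed in; nothing more can be done
None
the job is handed in; nothing more can be done
```

I turned the wing knob clockwise to its stop, backed it out seven clicks, let go and handed the job in at about 18 s.

- **Stop:** I felt it twice, at 1.2 N m and again at 0.55 N m. It came only about 2.8° past the click-0 notch, where the knob rested at +179.4° (world yaw).
- **Seven clicks out:** The target was 157.5° anticlockwise from click 0, which is −23.1°. The knob settled at about −23.7° and was still in line with the gripper in the last picture.
- **In the notch:** I gripped it again and turned it about 5° each way, less than half a click. It pulled back both ways, −0.10 and +0.19 N m. I then let it go and moved the arm clear above it.

**Unexplained:** the starting wing angle of about −9° is about 7.6 clicks from the click-0 notch, not a whole number. I don't know why. The result doesn't depend on it, because I counted from the stop I felt.

I only turned the wing knob, and the arm never went near the rebound knob or the loose items. I did not check them again at the end. I did not use the needle reading, since a click is too small for it to show.

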